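Balance the glaze paddle on the drying ridge

TASK

Put the wet glaze paddle up to dry: lay it crosswise on the brass-topped ridge of the drying stand, same side up as it lies now, so that it balances there by itself, level and touching nothing else. Once it is balanced and let go, bring the orange drip tray under the blade so that the whole blade is above the pan, with the tray flat on the bench and the paddle still balanced. Leave the bowls and other things on the bench where they are.

Things in the scene. Friction and masses are not known exactly. Their poses are not given: they have to be found in the camera images.
- paddle: Glaze stirring paddle, starting flat on the bench. Straight pale wooden bar 380 mm long, 26 wide, 22 thick, 0.14 kg, uniform. Origin: centre of the bar's underside; x along the bar to the blade, y across, z out of its top. Blue blade fixed at the +x end. Unknown balance point, on the bar between x = 52 and 91 mm: find it by weighing, wrist moment or trying.
- blade_centre (a point): Centre of the paddle's blade, at x = 175, y = 0, z = 7 mm in the paddle's frame, same axes. The blade is 60 mm along x (145 to 205), 80 mm along y, 14 mm thick, underside flush with the bar's. Soaked with glaze, its mass is unknown: 0.06 to 0.15 kg.
- stand: Drying stand fixed to the bench: dark wooden foot 40 (x) by 80 (y) by 10 mm high, with an upright wall 16 mm thick (x), 60 mm long (y), its flat brass top (the ridge) 50 mm above the bench. Origin: centre of its underside. The ridge runs along the stand's y; the paddle is to lie along its x, blade to either side.
- ridge (a point): Middle of the ridge's flat brass top, 50 mm above the bench; axes as the stand. The paddle balances if its balance point is within about 6 mm of the ridge's middle line; otherwise one end tips down to the bench.
- tray: Loose orange drip tray, 0.3 kg: shallow open pan 130 mm (x) by 110 mm (y), 18 mm high, walls 4 mm. Origin: underside of the pan at the middle of the handle-side wall; pan from x = 0 to 130, y = -55 to 55 mm. A straight handle bar runs out to x = -100 mm, 20 mm wide (y), z = 6 to 26 mm. Slides easily on the bench.
- tray_centre (a point): Centre of the pan's inner floor, in the tray's frame at x = 65, y = 0, z = 4 mm; axes as the tray.
- bowl_b: Stack of three nested clay bowls, 100 mm across, 67 mm high, on the yellow mat; bystander.
- bowl_c: Stack of two nested clay bowls, 100 mm across, 51 mm high, on the yellow mat; bystander.
- bowl_e: Clay bowl, 100 mm across, 35 mm high, on the bench at the right side; bystander.
- mug: Blue mug, 76 mm across, 85 mm high; bystander at the left side.
Things that resemble listed ones, but are neither listed nor needed, are in the scene too. What is meant by the stand is not pink or white, and is the smaller of those in its own colour.

How it is judged:
On the way:
1. the paddle lies crosswise on the ridge, level, let go and balanced by itself for a second, the tray not yet under the blade's middle (angle between paddle's own z axis and vertical below 0.05 rad and height (world z) of paddle between 0.046 and 0.054 m and angle between the x axis of paddle and the x axis of stand, either way round below 0.35 rad and contact force between paddle and stand above 1 N and contact force between paddle and tray below 0.05 N and linear speed of paddle below 0.06 m/s and angular speed of paddle below 1 rad/s and contact force between the fingers and paddle below 0.05 N and horizontal distance between blade_centre and tray_centre above 0.06 m), for 1 s.
At the end, for the whole second after the job is handed in: Paddle at rest on the ridge alone, level within 3 degrees, same side up, within 20 degrees of square to the ridge, underside 46 to 54 mm up, not touching tray or fingers; tray flat on the bench, at rest, blade centre within 35 mm (tray x) and 25 mm (tray y) of the pan's centre (angle between each of paddle, tray's own z axis and vertical below 0.05 rad and height (world z) of paddle between 0.046 and 0.054 m and angle between the x axis of paddle and the x axis of stand, either way round below 0.35 rad and contact force between paddle and stand above 1 N and contact force between paddle and tray below 0.05 N and linear speed of paddle below 0.06 m/s and angular speed of paddle below 1 rad/s and contact force between the fingers and paddle below 0.05 N and x of blade_centre in the frame of tray_centre between -0.035 and 0.035 m and y of blade_centre in the frame of tray_centre between -0.025 and 0.025 m and height (world z) of tray below 0.006 m and linear speed of tray below 0.02 m/s).
It fails at once if a bowl or the mug is moved more than 30 mm or tipped over (distance of any of bowl_b, bowl_c, bowl_e, mug from where it was at the start of the episode above 0.03 m or angle between any of bowl_b, bowl_c, bowl_e, mug's own z axis and vertical above 0.6 rad).
It also fails if it takes over 72 s, if anything falls off the work surface, if the arm or the gripper's body presses on something with over 40 N, if the wrist force passes 120 N, or if a joint passes its speed limit or range.

ROBOT

A 7-joint arm with a two-finger parallel gripper is mounted at the origin on the work surface. World frame = base frame: x ahead of the robot, y to its left, z up, the work surface at z = 0. Lengths are in m, angles in rad, forces in N, time in s.
With the tool pointing down it reaches from about 0.425 to 0.975 m from the base axis. Payload 16.7 kg.
Tool frame: the origin (TCP) lies between the finger pads; the fingertips stand ctrl.tip_reach ahead of it and the grasp point (between the pads) lies 8 mm behind it (ctrl.tip_reach is the distance from the TCP to the fingertips, in m); z points along the fingers, y is the line along which they close (so a half turn about z gives the same grasp; the last joint's range is limited). The gripper opens to 85 mm and grips with 20 to 120 N. Pads are 22 mm wide; open, the fingers measure 114 mm over their backs; the gripper's body (76 mm by 85 mm) begins 54 mm behind the grasp point. The pads swing forward as they close: fully open they stand 13 mm farther back than shut.
Start: joints at [1.038, 0.426, 0.074, 1.606, -0.034, 1.111, -0.067], TCP at [0.253, -0.626, 0.242] pointing down, gripper open.
Joint ranges: [-2.85, 2.85], [-0.5, 2.14], [-1.23, 1.37], [0.21, 2.46], [-1.02, 4.16], [0.16, 2.05], [-2.73, 2.73]. Speed limits (rad/s): [1.89, 1.89, 2.39, 2.39, 3.01, 3.01, 3.01].

INTERFACE

Orientations are given as [roll, pitch, yaw] about the fixed x, y, z axes, in that order (R = Rz(yaw) Ry(pitch) Rx(roll)).
In Python, from cell import ctrl gives the robot as it stands.
- The arm moves only by the tool step_arm, never from a script. Its argument "moves" is a list of rows, each a list of 5 numbers: the shift along the tool's x, y, z in cm, then the turn about the tool's z in rad, then the opening, from -1 (shut) to 1 (fully open), so that 0 is half open. A call has exactly 8 rows; each row is the pose to reach, as a shift and turn from the pose commanded when the call began, along the tool's axes at that moment; what a row does not reach only later rows make up. A row lasts 1/12 s, in which the tool goes at most 41.7 mm and 7.16 degrees, less where a joint would pass 70% of its speed; a pose out of reach is approached as far as the arm can. A call with a gripper value outside its range is refused whole. The fingers move at their own pace and stop on an object; "squeeze" is the grip in N (left out, the last holds). Time passes only in rows, so rows that repeat a pose let the fingers close, or fill a call up. It gives the time, the measured TCP pose, the force, the opening and the grip force at its end, in the units of the state.
- ctrl.get_state(): the state, without advancing time (a new reading comes with each control period).
- ctrl.read_camera(name): name is "side" or "top" or "wrist"; returns (picture, depth): 400x640x3 uint8, red, green, blue; 400x640 float32, m along the optical axis (not along the pixel's ray), 0 where there is no reading.
- ctrl.camera_model(name): a dict with "fx", "fy", "cx", "cy" (pixels), "k1" (the pictures are not rectified: a ray, as slopes to the right and down, at radius r is drawn at 1 + k1 r^2 times it, then the intrinsics apply), "cam_to_world" (4x4, takes a point from camera to world coordinates); the wrist camera has in their place "tool_from_camera" (4x4, takes a point from camera to tool coordinates, whose origin is the TCP and whose axes are the flange's). Camera axes: x right, y down, z forward; pixel columns grow to the right and rows downward; lengths in m; the calibration is good to about 2 mm. A picture is of the moment at which its call begins: read the wrist's pose just before it. camera_model takes no time and is no camera call.
- ctrl.finish_job(): hands the job in; it is judged then, once.
Trained networks look in the newest picture that a camera, given by its name, has taken for a name from the list of things; names that differ only in an ending like _2 or _b are one class to them, and where a whole thing is asked for, a point or a joint stands for the part that bears it (a point fixed in the world has none). Each returns a list of dicts, best first, with "confidence" (0 to 1); they miss things now and then, are a little off and sometimes report something else, mostly with a low value. They report only what shows in the picture. A call takes as long as a camera call. They do not tell look-alikes from the thing itself.
- ctrl.find_in(camera, target): "uv" ([column, row] in pixels, amid what is visible of it).
- ctrl.outline_of(camera, target): "region" (400x640 bool, what is visible of it) and "uv" ([column, row] in pixels, amid what is visible of it).
The state is a dict: "time": time; "joints": joint angles; "joint_vel": joint speeds; "joint_torque": joint torques, N m; "eef_pos": TCP position; "ee_rot": TCP orientation; "wrist_force": force on the tool from outside, world axes, zero at the start; "torque": the same for the moment, N m; "gripper_width": finger opening in m; "gripper_force": force on a finger pad.
Only numpy, scipy, OpenCV 4.12 (cv2) and the standard library are available. Lean on these libraries where they do the work, as an engineer would, in place of code of your own. Each camera call takes 0.05 s, during which the arm holds its last target. There are 200 camera calls.

## Working session

There is one attempt and no reset: what is moved stays moved. The work goes in short steps, Python scripts to look and compute and a tool call to move; the robot and the scene stay as the last step left them, time stands still between calls to the robot, and variables do not carry over. Pictures are saved under pics/ and viewed, at most 10 in all, crops included, and the job is handed in when it is done.

Besides the shell and the picture viewer there is one more tool, called after "Emit:" as name(argument=value, ...), one argument or row to a line, values as JSON. step_arm: Moves the arm, as the interface text tells. Its arguments: {"type":"object","properties":{"moves":{"type":"array"},"squeeze":{"type":"number"}},"required":["moves"]}

```bash
mkdir -p pics; ls; cat > h.py <<'E'
import numpy as np, cv2
from cell import ctrl
def grab(n,save=None):
    im,d=ctrl.read_camera(n)
    if save: cv2.imwrite('pics/'+save,im[:,:,::-1])
    return im,d
def rays(m,uv):
    uv=np.atleast_2d(np.asarray(uv,float))
    k=np.array([[m['fx'],0,m['cx']],[0,m['fy'],m['cy']],[0,0,1.]])
    return cv2.undistortPoints(uv[:,None],k,np.array([m['k1'],0,0,0.]))[:,0]
def world(n,uv,d=None,z=None,T=None):
    m=ctrl.camera_model(n); T=m['cam_to_world'] if T is None else T
    T=np.array(T); s=rays(m,uv); r=np.c_[s,np.ones(len(s))]@T[:3,:3].T
    if z is not None: t=(z-T[2,3])/r[:,2]
    else: t=np.asarray(d)
    return T[:3,3]+r*t[:,None]
def pts(n,mask,d,T=None):
    v,u=np.nonzero(mask&(d>0)); return world(n,np.c_[u,v],d=d[v,u],T=T)
E
python3 - <<'E'
from h import *
for n in('top','side'):
    im,d=grab(n,n+'0.png'); print(n,np.round(ctrl.camera_model(n)['cam_to_world'],3).tolist())
    for t in('paddle','stand','tray','bowl_b','mug'):
        for o in ctrl.outline_of(n,t):
            if o['confidence']<.2: continue
            p=pts(n,o['region'],d)
            p=p[p[:,2]>.005] if len(p) else p
            if len(p): print(t,round(o['confidence'],2),np.round(o['uv']),np.round(np.median(p,0),3),'zmax',np.round(np.percentile(p[:,2],97),3),len(p))
s=ctrl.get_state();print(s['time'],s['eef_pos'],s['ee_rot'],ctrl.tip_reach,s['wrist_force'],s['torque'])
E
```

```text
pics
top [[-0.014, -0.998, 0.066, 0.468], [-1.0, 0.014, -0.001, 0.016], [0.0, -0.066, -0.998, 1.358], [0.0, 0.0, 0.0, 1.0]]
paddle 0.6 [422. 192.] [ 0.552 -0.301  0.02 ] zmax 0.026 1589
stand 0.75 [306. 173.] [0.611 0.035 0.012] zmax 0.053 307
stand 0.7 [320. 230.] [0.441 0.009 0.015] zmax 0.07 646
stand 0.62 [256. 269.] [0.327 0.18  0.017] zmax 0.075 719
stand 0.54 [376. 224.] [ 0.447 -0.164  0.012] zmax 0.053 334
tray 0.85 [226. 185.] [0.562 0.279 0.013] zmax 0.028 868
bowl_b 0.94 [490. 186.] [ 0.568 -0.516  0.026] zmax 0.038 847
bowl_b 0.87 [344. 109.] [ 0.79  -0.068  0.068] zmax 0.082 958
bowl_b 0.59 [286. 110.] [0.795 0.092 0.053] zmax 0.065 939
mug 0.63 [148. 191.] [0.566 0.516 0.05 ] zmax 0.086 570
side [[-0.995, -0.075, 0.065, 0.494], [-0.099, 0.711, -0.696, 0.912], [0.006, -0.699, -0.715, 0.988], [0.0, 0.0, 0.0, 1.0]]
paddle 0.89 [340. 145.] [ 0.53  -0.296  0.02 ] zmax 0.027 1167
paddle 0.52 [301. 219.] [0.613 0.043 0.023] zmax 0.053 445
stand 0.96 [362. 176.] [ 0.448 -0.161  0.025] zmax 0.053 345
stand 0.84 [403. 271.] [0.326 0.197 0.031] zmax 0.074 1121
stand 0.64 [299. 220.] [0.613 0.043 0.023] zmax 0.053 413
stand 0.6 [362. 213.] [0.442 0.018 0.03 ] zmax 0.07 832
tray 0.82 [302. 292.] [0.57  0.287 0.011] zmax 0.027 1612
bowl_b 0.91 [331. 110.] [ 0.566 -0.524  0.028] zmax 0.039 372
bowl_b 0.72 [247. 177.] [ 0.789 -0.065  0.066] zmax 0.081 861
bowl_b 0.55 [235. 217.] [0.795 0.088 0.052] zmax 0.065 912
mug 0.95 [296. 372.] [0.569 0.504 0.051] zmax 0.086 1386
0.6 [ 0.25275115 -0.62587242  0.24232198] [-3.14159122e+00 -8.32738767e-05  3.83758928e-01] 0.011 [0.30261245 0.35175081 0.71936921] [-0.0092713   0.00881285 -0.01565022]
```

```bash
python3 - <<'E'
import cv2
a=cv2.imread('pics/top0.png')[60:340,110:530]
cv2.imwrite('pics/topc.png',cv2.resize(a,(798,532),interpolation=cv2.INTER_CUBIC))
E
```

```text
(no output)
```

View pics/topc.png

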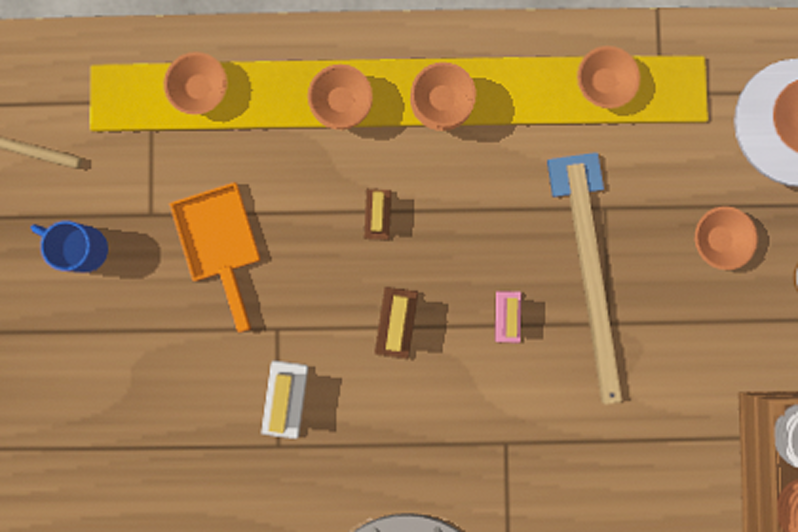

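View pics/side0.png

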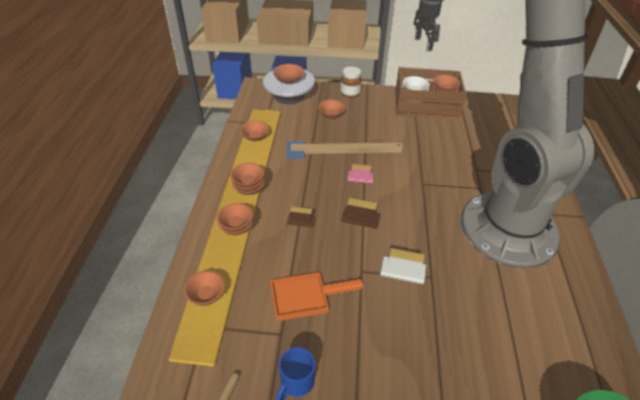

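Candidates for the stand are white (crop 284,400), pink (510,316), large brown (398,322) and small brown (378,213). The description picks the small brown one at full-picture (309,172), about (0.61, 0.04). The side view agrees at (301,219). The tray is on the left and the paddle on the right, with its blade away from the robot.

```bash
cat >> h.py <<'E'
def rect(xy):
    (c,s,a)=cv2.minAreaRect(xy.astype(np.float32)); b=cv2.boxPoints((c,s,a))
    e=[b[1]-b[0],b[2]-b[1]]; e=max(e,key=np.linalg.norm)
    return np.array(c),np.sort(s)[::-1],np.arctan2(e[1],e[0])
E
python3 - <<'E'
from h import *
for n in('top','side'):
    im,d=grab(n); v,u=np.mgrid[:400,:640]
    P=world(n,np.c_[u.ravel(),v.ravel()],d=d.ravel()).reshape(400,640,3)
    hsv=cv2.cvtColor(im,cv2.COLOR_RGB2HSV)
    def near(c,r): return (np.hypot(P[...,0]-c[0],P[...,1]-c[1])<r)&(d>0)
    for c in((.611,.038),(.443,.01)):
        m=near(c,.06)&(P[...,2]>.042); print(n,'ridge',[np.round(x,3) for x in rect(P[m][:,:2])],'z',np.round(np.median(P[m][:,2]),4),m.sum())
        m=near(c,.065)&(P[...,2]>.006); print(n,'stand',[np.round(x,3) for x in rect(P[m][:,:2])])
    blue=(hsv[...,0]>95)&(hsv[...,0]<125)&(hsv[...,1]>90)
    m=blue&near((.66,-.28),.12); q=P[m]; print(n,'blade',[np.round(x,3) for x in rect(q[:,:2])],q.mean(0).round(3),m.sum())
    m=~blue&(P[...,2]>.014)&(P[...,2]<.035)&near((.52,-.30),.2)&(abs(P[...,1]+.3)<.09); q=P[m]; print(n,'bar',[np.round(x,3) for x in rect(q[:,:2])],q[:,2].mean().round(4),m.sum())
    w=q[:,:2]; vx,vy,x0,y0=cv2.fitLine(w.astype(np.float32),cv2.DIST_HUBER,0,.01,.01).ravel(); print('line yaw',np.arctan2(vy,vx).round(3),x0.round(4),y0.round(4))
    org=(hsv[...,0]>6)&(hsv[...,0]<20)&(hsv[...,1]>215)&near((.56,.28),.18)
    q=P[org]; 
    k=cv2.morphologyEx(org.astype(np.uint8),cv2.MORPH_OPEN,np.ones((15,15)))>0
    print(n,'pan',[np.round(x,3) for x in rect(P[k][:,:2])],k.sum())
    h=org&~cv2.dilate(k.astype(np.uint8),np.ones((7,7))).astype(bool)&(P[...,2]>.015); q=P[h]
    if len(q): print(n,'handle',[np.round(x,3) for x in rect(q[:,:2])],h.sum(),q[:,2].mean())
E
```

```text
top ridge [array([0.614, 0.035]), array([0.06 , 0.016]), np.float32(-0.069)] z 0.0495 115
top stand [array([0.622, 0.051]), array([0.108, 0.086]), np.float32(-0.187)]
top ridge [array([0.441, 0.008]), array([0.08 , 0.021]), np.float32(-0.165)] z 0.067 213
top stand [array([0.444, 0.002]), array([0.117, 0.108]), np.float32(0.311)]
top blade [array([ 0.673, -0.281]), array([0.08 , 0.058]), np.float32(-1.436)] [ 0.675 -0.279  0.014] 340
top bar [array([ 0.515, -0.316]), array([0.384, 0.065]), np.float32(0.166)] 0.0215 1161
line yaw 0.128 0.5076 -0.3031
top pan [array([0.584, 0.29 ]), array([0.122, 0.08 ]), np.float32(0.034)] 892
top handle [array([0.543, 0.279]), array([0.227, 0.107]), np.float32(0.304)] 229 0.022772376566659484
side ridge [array([0.615, 0.036]), array([0.06 , 0.021]), np.float32(-0.004)] z 0.0499 131
side stand [array([0.621, 0.042]), array([0.094, 0.056]), np.float32(-0.098)]
side ridge [array([0.441, 0.009]), array([0.081, 0.03 ]), np.float32(-0.163)] z 0.0654 341
side stand [array([0.442, 0.011]), array([0.109, 0.057]), np.float32(-0.139)]
side blade [array([ 0.672, -0.275]), array([0.069, 0.047]), np.float32(-1.45)] [ 0.664 -0.255  0.014] 20
side bar [array([ 0.512, -0.296]), array([0.383, 0.084]), np.float32(0.103)] 0.0213 858
line yaw 0.117 0.556 -0.2909
side pan [array([0., 0.]), array([0., 0.]), np.float32(0.0)] 0
```

Emit:
step_arm(
  moves=[
    [3,-1.4,0.5,0.03,1],
    [6.5,-3,1.5,0.08,1],
    [10,-4.6,2.8,0.13,1],
    [13.5,-6.2,4,0.18,1],
    [17,-7.8,5.2,0.23,1],
    [20.5,-9.4,6.2,0.254,1],
    [24,-11,7,0.254,1],
    [26.5,-12,7.6,0.254,1],
  ],
)

```text
time: 1.37
eef_pos: [0.4559, -0.412, 0.1657]
ee_rot: [-3.141, -0.0, 0.132]
wrist_force: [0.2, -1.4, 0.1]
gripper_width: 0.0854
gripper_force: 0.0
```

```bash
cat >> h.py <<'E'
def go(x,y,z,yaw=None):
    s=ctrl.get_state(); p=np.array(s['eef_pos']); a=s['ee_rot'][2]
    w=np.array([x,y,z])-p
    t=[w[0]*np.cos(a)+w[1]*np.sin(a), w[0]*np.sin(a)-w[1]*np.cos(a), -w[2]]
    print('t',s['time'],'pos',p.round(4),'rot',np.round(s['ee_rot'],4),'w',round(s['gripper_width'],4)); print('shift cm',np.round(np.array(t)*100,2),'turn',None if yaw is None else round(a-yaw,3))
E
python3 -c "
from h import *
go(.569,-.2946,.12,.13)"
```

```text
t 1.3667 pos [ 0.4559 -0.412   0.1657] rot [-3.1405e+00 -5.0000e-04  1.3220e-01] w 0.0854
shift cm [ 12.76 -10.14   4.57] turn 0.002
```

Emit:
step_arm(
  moves=[
    [2,-1.6,0.7,0,1],
    [5,-4,1.8,0,1],
    [8,-6.4,2.9,0,1],
    [11,-8.7,4,0,1],
    [12.8,-10.1,4.6,0,1],
    [12.8,-10.1,4.6,0,1],
    [12.8,-10.1,4.6,0,1],
    [12.8,-10.1,4.6,0,1],
  ],
)

```text
time: 2.03
eef_pos: [0.567, -0.2993, 0.1204]
ee_rot: [3.141, 0.0, 0.129]
wrist_force: [-0.6, -0.5, 0.4]
gripper_width: 0.0853
gripper_force: 0.0
```

```bash
cat >> h.py <<'E'
def wrist(save=None):
    from scipy.spatial.transform import Rotation as R
    s=ctrl.get_state(); im,d=grab('wrist',save)
    T=np.eye(4); T[:3,:3]=R.from_euler('xyz',s['ee_rot']).as_matrix(); T[:3,3]=s['eef_pos']
    T=T@np.array(ctrl.camera_model('wrist')['tool_from_camera'])
    v,u=np.mgrid[:400,:640]
    P=world('wrist',np.c_[u.ravel(),v.ravel()],d=d.ravel(),T=T).reshape(400,640,3)
    return im,d,P
E
python3 -c "
from h import *
im,d,P=wrist('w1.png')
go(.569,-.2946,.12,.13)
m=(d>0)&(P[...,2]>.017)&(P[...,2]<.027); q=P[m]
k=(q[:,1]>-.36)&(q[:,1]<-.24); q=q[k]
v=cv2.fitLine(q[:,:2].astype(np.float32),cv2.DIST_HUBER,0,.01,.01).ravel(); yaw=np.arctan2(v[1],v[0]); print(yaw,v[2:],q[:,0].min(),q[:,0].max(),q[:,2].mean(),len(q),'y at .569',v[3]+(.569-v[2])*v[1]/v[0])
h=cv2.cvtColor(im,cv2.COLOR_RGB2HSV); b=(h[...,0]>95)&(h[...,0]<125)&(h[...,1]>90)&(d>0)&(P[...,2]>.008)&(P[...,2]<.02); print(rect(P[b][:,:2]),b.sum())
"
```

```text
t 2.0833 pos [ 0.5667 -0.2999  0.1206] rot [3.141e+00 2.000e-04 1.284e-01] w 0.0857
shift cm [ 0.3  -0.49  0.06] turn -0.002
0.12934828 [ 0.5739244 -0.294507 ] 0.4142512623642931 0.6881206709724393 0.022411540058256525 14695 y at .569 -0.29514754
(array([ 0.66599119, -0.28254959]), array([0.07997248, 0.04778976]), np.float32(-1.4409288)) 7126
```

View pics/w1.png

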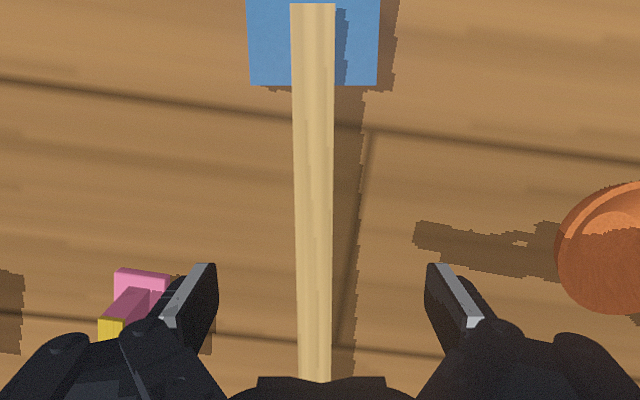

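The wrist view shows the bar centred between the fingers at columns 293–333, with the blade ahead at row 0–85. Next I take a force baseline and then descend.

```bash
cat >> h.py <<'E'
def weigh(n=14):
    F=[];M=[]
    for i in range(n):
        ctrl.read_camera('wrist'); s=ctrl.get_state(); F.append(s['wrist_force']); M.append(s['torque'])
    F=np.array(F);M=np.array(M)
    print('F',F.mean(0).round(3),'sd',F.std(0).round(3),'M',M.mean(0).round(4),'sd',M.std(0).round(4)); return F.mean(0),M.mean(0)
E
python3 -c "
from h import *
weigh(); go(.569,-.2951,.015,.129)"
```

```text
F [-0.12   0.035 -0.088] sd [0.56 0.49 0.36] M [-0.0186  0.0023 -0.0048] sd [0.0372 0.0301 0.0312]
t 2.7833 pos [ 0.5674 -0.2987  0.1203] rot [-3.1415  0.      0.1298] w 0.0855
shift cm [ 0.21 -0.33 10.53] turn 0.001
```

Emit:
step_arm(
  moves=[
    [0.3,-0.5,2,0,1],
    [0.3,-0.5,4.5,0,1],
    [0.3,-0.5,7,0,1],
    [0.3,-0.5,9,0,1],
    [0.3,-0.5,10.5,0,1],
    [0.3,-0.5,10.5,0,1],
    [0.3,-0.5,10.5,0,1],
    [0.3,-0.5,10.5,0,1],
  ],
)

```text
time: 3.45
eef_pos: [0.5702, -0.2936, 0.0163]
ee_rot: [3.141, -0.001, 0.13]
wrist_force: [0.0, 0.2, -0.4]
gripper_width: 0.0853
gripper_force: 0.0
```

Emit:
step_arm(
  moves=[
    [0,0.1,0.1,0,0.2],
    [0,0.1,0.1,0,-0.3],
    [0,0.1,0.1,0,-1],
    [0,0.1,0.1,0,-1],
    [0,0.1,0.1,0,-1],
    [0,0.1,0.1,0,-1],
    [0,0.1,0.1,0,-1],
    [0,0.1,0.1,0,-1],
  ],
  squeeze=50,
)

```text
time: 4.12
eef_pos: [0.5701, -0.2944, 0.0149]
ee_rot: [3.141, -0.001, 0.13]
wrist_force: [-0.9, 1.1, 6.9]
gripper_width: 0.025
gripper_force: 50.3
```

Emit:
step_arm(
  moves=[
    [0,0,-0.8,0,-1],
    [0,0,-2.5,0,-1],
    [0,0,-5,0,-1],
    [0,0,-7.5,0,-1],
    [0,0,-9.5,0,-1],
    [0,0,-10.5,0,-1],
    [0,0,-10.5,0,-1],
    [0,0,-10.5,0,-1],
  ],
)

```text
time: 4.78
eef_pos: [0.5697, -0.2942, 0.1191]
ee_rot: [-3.142, -0.0, 0.13]
wrist_force: [-0.6, 0.2, -3.6]
gripper_width: 0.025
gripper_force: 49.5
```

```bash
python3 -c "
from h import *
im,d,P=wrist()
m=(d>0)&(P[...,2]>.09)&(P[...,2]<.16)&(np.hypot(P[...,0]-.569,P[...,1]+.295)<.2)
h=cv2.cvtColor(im,cv2.COLOR_RGB2HSV); m&=(h[...,1]>60)&(h[...,2]>120); q=P[m]
b=(h[...,0]>95)&(h[...,0]<125)&(h[...,1]>90)&m
w=P[m&~b]; print('bar top z',[(round(x,2),np.round(np.median(w[abs(w[:,0]-x)<.01][:,2]),4)) for x in(.62,.64,.66,.68) if (abs(w[:,0]-x)<.01).sum()>10],'blade',rect(P[b][:,:2]),np.median(P[b][:,2]))
weigh(30); go(.569,-.295,.12,.13)"
```

```text
bar top z [(0.62, np.float64(0.1266)), (0.64, np.float64(0.1266)), (0.66, np.float64(0.1265)), (0.68, np.float64(0.1263))] blade (array([ 0.65737349, -0.28392878]), array([0.08066045, 0.03151698]), np.float32(-1.4423779)) 0.11858732213811579
F [ 0.055 -0.063 -2.281] sd [0.558 0.59  0.573] M [ 0.0003 -0.019   0.0009] sd [0.031  0.0228 0.0314]
t 6.3333 pos [ 0.5698 -0.2943  0.1193] rot [-3.1415 -0.      0.1297] w 0.0247
shift cm [-0.09  0.06 -0.07] turn -0.0
```

Emit:
step_arm(
  moves=[
    [0.3,-1,-1,-0.06,-1],
    [1,-3.5,-2,-0.18,-1],
    [1.8,-6.5,-2,-0.3,-1],
    [2.6,-9.5,-2,-0.42,-1],
    [3.4,-12.5,-2,-0.54,-1],
    [4.2,-15.5,-2,-0.66,-1],
    [5,-18.5,-2,-0.76,-1],
    [5.4,-20,-2,-0.8,-1],
  ],
)

```text
time: 7.0
eef_pos: [0.5979, -0.0847, 0.1396]
ee_rot: [-3.141, -0.002, 0.939]
wrist_force: [-0.2, 0.9, -1.9]
gripper_width: 0.0251
gripper_force: 49.5
```

```bash
python3 -c "
from h import *
go(.614,.0435,.14,1.52)"
```

```text
t 7.0 pos [ 0.5979 -0.0847  0.1396] rot [-3.1412e+00 -1.6000e-03  9.3920e-01] w 0.0251
shift cm [11.29 -6.27 -0.04] turn -0.581
```

Emit:
step_arm(
  moves=[
    [1.5,-0.8,0,-0.08,-1],
    [4,-2.2,0,-0.2,-1],
    [6.5,-3.6,0,-0.32,-1],
    [9,-5,0,-0.44,-1],
    [10.8,-6,0,-0.54,-1],
    [11.3,-6.3,0,-0.58,-1],
    [11.3,-6.3,0,-0.58,-1],
    [11.3,-6.3,0,-0.58,-1],
  ],
)

```text
time: 7.67
eef_pos: [0.6145, 0.0387, 0.1392]
ee_rot: [-3.141, 0.0, 1.508]
wrist_force: [-0.1, 0.5, -3.6]
gripper_width: 0.0244
gripper_force: 49.5
```

```bash
python3 -c "
from h import *
go(.614,.0435,.14,1.52)
im,d=grab('top','top2.png'); v,u=np.mgrid[:400,:640]
P=world('top',np.c_[u.ravel(),v.ravel()],d=d.ravel()).reshape(400,640,3)
m=(d>0)&(P[...,2]>.11)&(P[...,2]<.16)&(abs(P[...,0]-.61)<.06)&(P[...,1]>.06)&(P[...,1]<.3); h=cv2.cvtColor(im,cv2.COLOR_RGB2HSV)
b=(h[...,0]>95)&(h[...,0]<125)&(h[...,1]>90)&m; print('blade',rect(P[b][:,:2]))
q=P[m&~b]; print('bar end y',np.percentile(q[:,1],[50,99,100]))
m=(d>0)&(P[...,2]>.11)&(P[...,2]<.16)&(abs(P[...,0]-.61)<.06)&(P[...,1]>-.3)&(P[...,1]<-.1);q=P[m];print('tail',q[:,1].min(),q[:,0].mean(),np.median(q[:,2]))
weigh(40); go(.614,.0435,.14,1.52)"
```

```text
t 7.6667 pos [0.6145 0.0387 0.1392] rot [-3.1413e+00  3.0000e-04  1.5077e+00] w 0.0244
shift cm [ 0.47 -0.08 -0.08] turn -0.012
blade (array([0.62204838, 0.13989575]), array([0.07781979, 0.05724588]), np.float32(-0.07721556))
bar end y [0.13769041 0.17162035 0.17198413]
tail -0.22489578784389305 0.6018522537992635 0.14603334685130176
F [-0.013  0.02  -2.338] sd [0.507 0.443 0.398] M [ 0.0129 -0.0009 -0.004 ] sd [0.0326 0.0309 0.0294]
t 9.7167 pos [0.6146 0.0392 0.1393] rot [ 3.1416 -0.      1.5097] w 0.0247
shift cm [ 0.42 -0.08 -0.07] turn -0.01
```

Emit:
step_arm(
  moves=[
    [0.1,-0.05,1,-0.01,-1],
    [0.25,-0.05,3,-0.01,-1],
    [0.25,-0.05,5,-0.01,-1],
    [0.25,-0.05,6.5,-0.01,-1],
    [0.25,-0.05,7.1,-0.01,-1],
    [0.25,-0.05,7.1,-0.01,-1],
    [0.25,-0.05,7.1,-0.01,-1],
    [0.25,-0.05,7.1,-0.01,-1],
  ],
)

```text
time: 10.38
eef_pos: [0.6148, 0.0419, 0.0692]
ee_rot: [3.14, -0.0, 1.52]
wrist_force: [-0.1, 0.1, -1.6]
gripper_width: 0.0252
gripper_force: 49.5
```

```bash
python3 -c "
from h import *
go(.6145,.0415,.0649,1.52)
im,d=grab('side','s2.png'); a=im[120:300,180:460]; cv2.imwrite('pics/s2.png',cv2.resize(a[:,:,::-1],(784,504),interpolation=cv2.INTER_CUBIC))
weigh(8)"
```

```text
t 10.3833 pos [0.6148 0.0419 0.0692] rot [ 3.1404e+00 -3.0000e-04  1.5198e+00] w 0.0252
shift cm [-0.04 -0.03  0.43] turn -0.0
F [-0.051 -0.087 -2.164] sd [0.339 0.273 0.413] M [ 0.0021 -0.0003  0.0081] sd [0.0213 0.0234 0.0341]
```

View pics/s2.png

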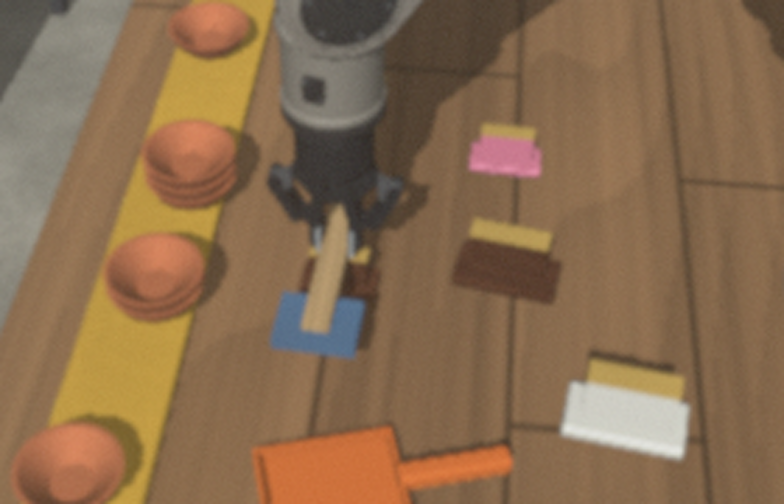

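The paddle is right over the small brown ridge (crop 340,250), with the blade toward the tray. I'll lower it gently and then release.

Emit:
step_arm(
  moves=[
    [-0.05,0,0.15,0,-1],
    [-0.05,0,0.3,0,-1],
    [-0.05,0,0.4,0,-1],
    [-0.05,0,0.45,0,-1],
    [-0.05,0,0.45,0,-1],
    [-0.05,0,0.45,0,-1],
    [-0.05,0,0.45,0,-1],
    [-0.05,0,0.45,0,-1],
  ],
  squeeze=20,
)

```text
time: 11.5
eef_pos: [0.6143, 0.0412, 0.0648]
ee_rot: [3.141, 0.0, 1.52]
wrist_force: [-6.6, -2.2, 17.2]
gripper_width: 0.0248
gripper_force: 52.1
```

```bash
python3 -c "
from h import *
weigh(6)
go(.6145,.0415,.0649,1.52)"
```

```text
F [-7.357 -1.59  17.316] sd [0.383 0.459 0.649] M [-0.379   1.655  -0.0132] sd [0.0299 0.0414 0.0338]
t 11.8 pos [0.6143 0.0412 0.0648] rot [3.1413e+00 4.0000e-04 1.5196e+00] w 0.0248
shift cm [ 0.03  0.02 -0.01] turn -0.0
```

Emit:
step_arm(
  moves=[
    [0,0,-0.05,0,-1],
    [0,0,-0.1,0,-1],
    [0,0,-0.1,0,-1],
    [0,0,-0.1,0,-1],
    [0,0,-0.1,0,-1],
    [0,0,-0.1,0,-1],
    [0,0,-0.1,0,-1],
    [0,0,-0.1,0,-1],
  ],
)

```text
time: 12.47
eef_pos: [0.6143, 0.0413, 0.0649]
ee_rot: [3.142, -0.0, 1.52]
wrist_force: [-0.8, -1.3, 4.0]
gripper_width: 0.0251
gripper_force: 50.2
```

```bash
python3 -c "
from h import *
weigh(6)
go(.6145,.0415,.0649,1.52);print(ctrl.get_state()['gripper_force'])"
```

```text
F [-1.774 -0.525  3.193] sd [0.502 0.262 0.657] M [-0.1655  0.3448 -0.0181] sd [0.0329 0.018  0.0196]
t 12.7667 pos [0.6143 0.0413 0.0649] rot [ 3.1415e+00 -1.0000e-04  1.5197e+00] w 0.0252
shift cm [ 0.02  0.02 -0.  ] turn -0.0
50.167211294174194
```

Emit:
step_arm(
  moves=[
    [0,0,0,0,-0.35],
    [0,0,0,0,-0.3],
    [0,0,0,0,-0.2],
    [0,0,0,0,-0.1],
    [0,0,0,0,0],
    [0,0,0,0,0],
    [0,0,0,0,0],
    [0,0,0,0,0],
  ],
)

```text
time: 13.43
eef_pos: [0.6142, 0.0412, 0.0648]
ee_rot: [3.142, -0.0, 1.52]
wrist_force: [0.3, 0.1, 0.5]
gripper_width: 0.0427
gripper_force: 0.0
```

```bash
cat >> h.py <<'E'
def level():
    im,d=grab('top'); v,u=np.mgrid[:400,:640]
    P=world('top',np.c_[u.ravel(),v.ravel()],d=d.ravel()).reshape(400,640,3)
    h=cv2.cvtColor(im,cv2.COLOR_RGB2HSV); n=(d>0)&(abs(P[...,0]-.615)<.07)
    b=n&(h[...,0]>95)&(h[...,0]<125)&(h[...,1]>90)&(P[...,1]>.05)&(P[...,1]<.25)
    print('blade',[np.round(x,4) for x in rect(P[b][:,:2])],'z',np.median(P[b][:,2]).round(4))
    t=n&(P[...,2]>.012)&(abs(P[...,0]-.607)<.03)&(P[...,1]>-.27)&(P[...,1]<-.12); 
    print('tail z,y',[(np.round(np.median(P[t&(abs(P[...,1]-y)<.015)][:,2]),4)) for y in(-.15,-.18,-.21)],P[t][:,1].min().round(4) if t.any() else None)
E
python3 -c "
from h import *
level(); s=ctrl.get_state(); print(s['gripper_width'],s['wrist_force'])"
```

```text
blade [array([0.62  , 0.1355]), array([0.0766, 0.0731]), np.float32(-0.0338)] z 0.0632
tail z,y [np.float64(0.0704), np.float64(0.0721), np.float64(0.0717)] -0.2219
0.04302805401941784 [-0.74222435  0.24583427 -0.55813985]
```

Balanced: blade top at 63 mm and tail top at 71–72 mm, so it lies level. I'm lifting away.

Emit:
step_arm(
  moves=[
    [0,0,-0.3,0,0],
    [0,0,-1,0,0],
    [0,0,-2.5,0,0.2],
    [0,0,-5,0,0.2],
    [0,0,-8,0,0.2],
    [0,0,-11,0,0.2],
    [0,0,-12,0,0.2],
    [0,0,-12,0,0.2],
  ],
)

```text
time: 14.15
eef_pos: [0.6158, 0.0415, 0.1887]
ee_rot: [3.136, -0.001, 1.52]
wrist_force: [1.3, -0.8, -1.0]
gripper_width: 0.0515
gripper_force: 0.0
```

```bash
python3 -c "
from h import *
level()
im,d=grab('top','top3.png'); v,u=np.mgrid[:400,:640]
P=world('top',np.c_[u.ravel(),v.ravel()],d=d.ravel()).reshape(400,640,3)
h=cv2.cvtColor(im,cv2.COLOR_RGB2HSV)
o=(h[...,0]>4)&(h[...,0]<22)&(h[...,1]>180)&(d>0)&(np.hypot(P[...,0]-.56,P[...,1]-.28)<.17)
n,l,st,_=cv2.connectedComponentsWithStats(o.astype(np.uint8)); o=l==1+np.argmax(st[1:,4]); print(o.sum())
k=cv2.morphologyEx(np.pad(o.astype(np.uint8),9),cv2.MORPH_OPEN,np.ones((17,17)))[9:-9,9:-9]>0
print('pan',rect(P[k][:,:2]))
k2=cv2.dilate(k.astype(np.uint8),np.ones((5,5)))>0
q=P[o&~k2&(P[...,2]>.018)]; print('handle',rect(q[:,:2]),np.median(q[:,2]))
go(.5,.28,.12)
a=im[100:260,180:460]; cv2.imwrite('pics/t3.png',cv2.resize(a[:,:,::-1],(784,448)))
"
```

```text
blade [array([0.6198, 0.1318]), array([0.0804, 0.0767]), np.float32(1.5522)] z 0.0634
tail z,y [np.float64(0.0711), np.float64(0.0719), np.float64(0.0709)] -0.2222
1842
pan (array([0.58758068, 0.29385614]), array([0.13383828, 0.10979615]), np.float32(0.29726902))
handle (array([0.54212481, 0.27982539]), array([0.22838514, 0.1079441 ]), np.float32(0.2990108)) 0.02452390582789432
t 14.25 pos [0.6142 0.0412 0.1852] rot [3.1408 0.     1.5196] w 0.0513
shift cm [ 23.27 -12.63   6.52] turn None
```

View pics/t3.png

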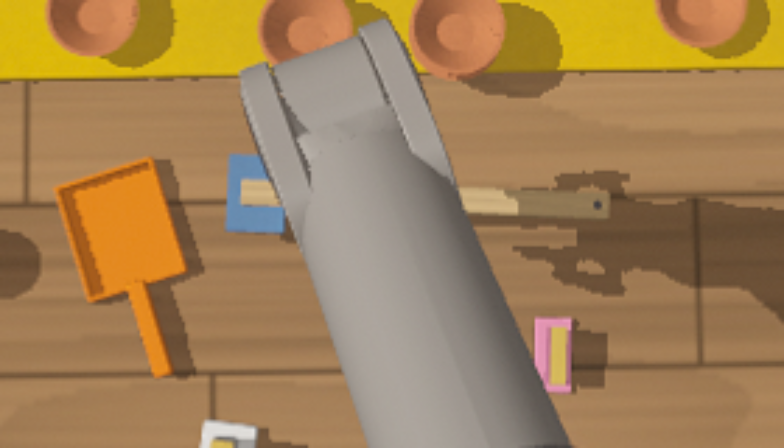

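Emit:
step_arm(
  moves=[
    [1,-0.8,0,0.06,0.3],
    [4,-3,0,0.18,0.6],
    [7,-5.3,0,0.3,1],
    [10,-7.6,0,0.42,1],
    [13,-9.9,0,0.54,1],
    [16,-12.1,1,0.66,1],
    [19,-14.4,2,0.76,1],
    [20.8,-15.7,3,0.8,1],
  ],
)

```text
time: 14.92
eef_pos: [0.4655, 0.2592, 0.1538]
ee_rot: [-3.141, 0.001, 0.715]
wrist_force: [0.9, 0.6, -1.1]
gripper_width: 0.0854
gripper_force: 0.0
```

```bash
python3 -c "
from h import *
go(.468,.257,.12,.298)
level()"
```

```text
t 14.9167 pos [0.4655 0.2592 0.1538] rot [-3.1408e+00  8.0000e-04  7.1530e-01] w 0.0854
shift cm [0.04 0.33 3.38] turn 0.417
blade [array([0.62  , 0.1432]), array([0.0766, 0.0586]), np.float32(-0.0197)] z 0.0632
tail z,y [np.float64(0.0703), np.float64(0.0721), np.float64(0.0713)] -0.2221
```

Emit:
step_arm(
  moves=[
    [0,0.1,0.5,0.08,1],
    [0,0.2,1.2,0.2,1],
    [0,0.3,2,0.32,1],
    [0,0.3,2.6,0.4,1],
    [0,0.3,3,0.42,1],
    [0,0.3,3,0.42,1],
    [0,0.3,3,0.42,1],
    [0,0.3,3,0.42,1],
  ],
)

```text
time: 15.63
eef_pos: [0.4701, 0.2547, 0.1249]
ee_rot: [-3.142, 0.0, 0.302]
wrist_force: [-0.3, 0.2, 0.3]
gripper_width: 0.0853
gripper_force: 0.0
```

```bash
python3 -c "
from h import *
im,d,P=wrist('w4.png')
h=cv2.cvtColor(im,cv2.COLOR_RGB2HSV)
o=(h[...,0]>4)&(h[...,0]<22)&(h[...,1]>180)&(d>0)&(P[...,2]>.02)&(P[...,2]<.033)&(np.hypot(P[...,0]-.47,P[...,1]-.257)<.06)
q=P[o]; v=cv2.fitLine(q[:,:2].astype(np.float32),cv2.DIST_HUBER,0,.01,.01).ravel(); yaw=np.arctan2(v[1],v[0])
y=v[3]+(.468-v[2])*v[1]/v[0]; print(len(q),yaw,q[:,2].mean(),q[:,0].min(),q[:,0].max(),'y',y)
go(.468,y,.016,yaw)"
```

```text
4081 0.29503503 0.02617705921628118 0.4296576548056487 0.5288550533584105 y 0.25776914
t 15.6833 pos [0.4701 0.2547 0.125 ] rot [-3.1414e+00 -2.0000e-04  3.0160e-01] w 0.0856
shift cm [-0.11 -0.35 10.9 ] turn 0.007
```

View pics/w4.png

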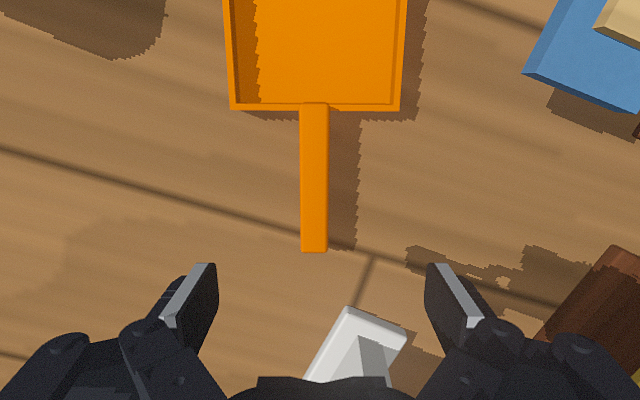

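The handle runs down the middle at columns 300–328, ending at row 250, and the fingers straddle it. Descending to grip.

Emit:
step_arm(
  moves=[
    [-0.1,-0.3,2,0,1],
    [-0.1,-0.3,5,0,1],
    [-0.1,-0.3,8,0,1],
    [-0.1,-0.3,10,0,1],
    [-0.1,-0.3,10.8,0,0.5],
    [-0.1,-0.3,10.8,0,-0.2],
    [-0.1,-0.3,10.8,0,-1],
    [-0.1,-0.3,10.8,0,-1],
  ],
  squeeze=30,
)

```text
time: 16.35
eef_pos: [0.469, 0.2578, 0.0182]
ee_rot: [-3.141, -0.002, 0.3]
wrist_force: [-0.2, -0.0, 0.7]
gripper_width: 0.0389
gripper_force: 0.0
```

Emit:
step_arm(
  moves=[
    [0,0,0,0,-1],
    [0,0,0,0,-1],
    [0,0,0,0,-1],
    [0,0,0,0,-1],
    [0,0,0,0,-1],
    [0,0,0,0,-1],
    [0,0,0,0,-1],
    [0,0,0,0,-1],
  ],
)

```text
time: 17.02
eef_pos: [0.4688, 0.2577, 0.0177]
ee_rot: [-3.141, -0.002, 0.3]
wrist_force: [-1.4, -0.4, 7.0]
gripper_width: 0.0193
gripper_force: 36.4
```

Emit:
step_arm(
  moves=[
    [0,0.5,-0.1,0.02,-1],
    [-0.1,1.5,-0.1,0.06,-1],
    [-0.2,2.7,-0.1,0.11,-1],
    [-0.3,4,-0.1,0.16,-1],
    [-0.4,5.3,-0.1,0.2,-1],
    [-0.5,6.5,-0.1,0.24,-1],
    [-0.6,7.6,-0.1,0.27,-1],
    [-0.6,8,-0.1,0.28,-1],
  ],
)

```text
time: 17.68
eef_pos: [0.4866, 0.1766, 0.018]
ee_rot: [3.141, -0.0, 0.014]
wrist_force: [-1.9, 5.8, 6.3]
gripper_width: 0.0191
gripper_force: 36.5
```

```bash
python3 -c "
from h import *
go(.496,.143,.017,0); level()
im,d=grab('top'); v,u=np.mgrid[:400,:640]
P=world('top',np.c_[u.ravel(),v.ravel()],d=d.ravel()).reshape(400,640,3)
h=cv2.cvtColor(im,cv2.COLOR_RGB2HSV)
o=(h[...,0]>4)&(h[...,0]<22)&(h[...,1]>180)&(d>0)&(abs(P[...,0]-.6)<.1)&(abs(P[...,1]-.2)<.12)&(P[...,2]<.03)
k=cv2.morphologyEx(o.astype(np.uint8),cv2.MORPH_OPEN,np.ones((9,9)))>0
print([np.round(x,4) for x in rect(P[k][:,:2])],P[k].min(0),P[k].max(0))"
```

```text
t 17.6833 pos [0.4866 0.1766 0.018 ] rot [ 3.1411e+00 -2.0000e-04  1.3900e-02] w 0.0191
shift cm [0.89 3.37 0.1 ] turn 0.014
blade [array([0.6211, 0.1417]), array([0.0765, 0.057 ]), np.float32(-0.0624)] z 0.0632
tail z,y [np.float64(0.0708), np.float64(0.0715), np.float64(0.0714)] -0.2223
[array([0.6021, 0.1862]), array([0.1524, 0.0854]), np.float32(0.5244)] [ 0.5493783   0.1236742  -0.00543238] [0.67774729 0.23279327 0.02518258]
```

Emit:
step_arm(
  moves=[
    [0.1,0.5,0,0,-1],
    [0.3,1.2,0,0.01,-1],
    [0.5,2,0,0.01,-1],
    [0.7,2.8,0,0.01,-1],
    [0.8,3.2,0,0.01,-1],
    [0.8,3.4,0,0.01,-1],
    [0.8,3.4,0,0.01,-1],
    [0.8,3.4,0,0.01,-1],
  ],
)

```text
time: 18.45
eef_pos: [0.4952, 0.1438, 0.018]
ee_rot: [3.141, -0.0, 0.006]
wrist_force: [0.9, 0.8, 6.0]
gripper_width: 0.0193
gripper_force: 36.1
```

Emit:
step_arm(
  moves=[
    [0,0,0.1,0,-0.4],
    [0,0,0.1,0,-0.2],
    [0,0,0,0,0],
    [0,0,0,0,0.2],
    [0,0,0,0,0.4],
    [0,0,0,0,0.4],
    [0,0,0,0,0.4],
    [0,0,0,0,0.4],
  ],
)

```text
time: 19.12
eef_pos: [0.4947, 0.1453, 0.0178]
ee_rot: [-3.142, 0.0, 0.01]
wrist_force: [-0.5, -0.4, 1.0]
gripper_width: 0.0596
gripper_force: 0.0
```

Emit:
step_arm(
  moves=[
    [0,0,-0.5,0,0.4],
    [-0.3,0,-1.5,0,0.4],
    [-1,0,-4,0,0.4],
    [-2,0,-7,0,0.4],
    [-2,0,-10,0,0.4],
    [-2,0,-13,0,0.4],
    [-2,0,-14,0,0.4],
    [-2,0,-14,0,0.4],
  ],
)

```text
time: 19.78
eef_pos: [0.476, 0.1456, 0.1614]
ee_rot: [-3.14, -0.005, 0.01]
wrist_force: [0.4, -1.0, -0.2]
gripper_width: 0.0599
gripper_force: 0.0
```

```bash
python3 -c "
from h import *
s=ctrl.get_state();print(s['time'],s['eef_pos'],s['gripper_width']);level()
im,d=grab('top','top5.png'); v,u=np.mgrid[:400,:640]
P=world('top',np.c_[u.ravel(),v.ravel()],d=d.ravel()).reshape(400,640,3)
h=cv2.cvtColor(im,cv2.COLOR_RGB2HSV)
o=(h[...,0]>4)&(h[...,0]<22)&(h[...,1]>180)&(d>0)&(abs(P[...,0]-.6)<.1)&(abs(P[...,1]-.16)<.12)&(P[...,2]<.03)
k=cv2.morphologyEx(o.astype(np.uint8),cv2.MORPH_OPEN,np.ones((5,5)))>0
print([np.round(x,4) for x in rect(P[k][:,:2])],P[k].min(0),P[k].max(0))
a=im[80:280,200:440]; cv2.imwrite('pics/t5.png',cv2.resize(a[:,:,::-1],(720,600)))
"
```

```text
19.7833 [0.47595987 0.14562452 0.16140359] 0.059916945187740774
blade [array([0.62  , 0.1428]), array([0.0768, 0.0586]), np.float32(-0.0154)] z 0.0633
tail z,y [np.float64(0.0715), np.float64(0.0717), np.float64(0.0719)] -0.266
[array([0.6217, 0.1447]), array([0.1395, 0.1105]), np.float32(0.0149)] [ 0.55206958  0.08860427 -0.00715378] [0.69062956 0.20092291 0.02930038]
```

View pics/t5.png

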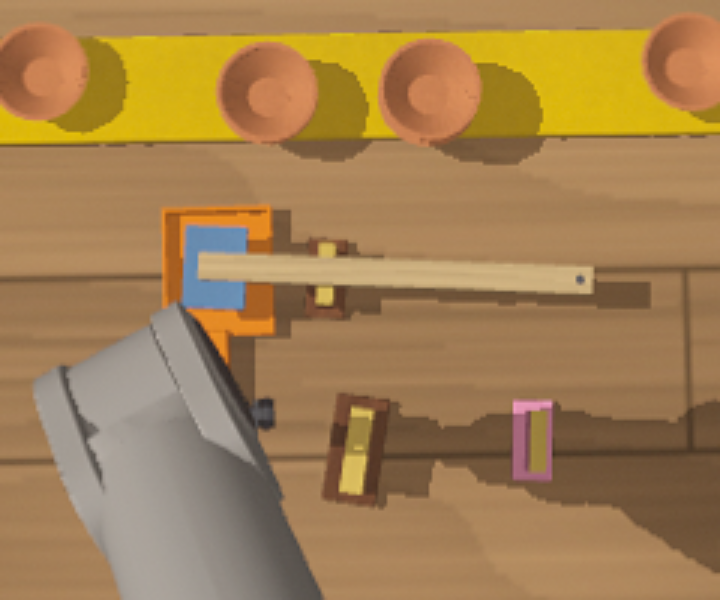

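The blade (crop 215,268) lies fully within the pan (165–275, 207–335). The paddle is level on the ridge and the bowls haven't moved, so I'm handing in.

```bash
python3 -c "
from cell import ctrl
print(ctrl.finish_job())"
```

```text
the job is handed in; nothing more can be done
None
```

The job is handed in: the paddle is balanced level across the small brown stand's ridge, and the tray is flat under the whole blade with the two centres within about 2 mm. It took about 20 s of the 72 s; the judging result was not shown.

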